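# Hang the display frame on the stand's two hooks

## Task

Take the empty wooden display frame out of its slotted rack and hang it on the two steel hooks of the table stand, with both hooks fully home in the two notches under its top rail. The hook bar has been clamped on the stand by hand, a little off to one side and up or down, so feel for the notches gently, without forcing the frame against the hooks, and make sure that the frame bears on both hooks before you let it go. Leave the thread cone, the tape roll and the book where they are.

Things in the scene. Friction and masses are not known exactly. Their poses are not given: they have to be found in the camera images.
- frame: open rectangular frame of pale wood, no panel: 280 mm wide (y) x 16 mm thick (x) x 150 mm high (z), rails 24 mm wide, 0.2 to 0.4 kg. Origin: centre of its underside; z up along it, x square to its plane, y along its rails. Starts upright in the rack. A 4 mm brass rod crosses the opening 62 mm above the underside. Front and back are alike
- frame_top (a point): middle of the top face of the frame's top rail, 150 mm above its underside. Best gripped here from above, across the 16 mm thickness. The rail's plain lower edge is 24 mm below this point
- notch_left (a point): middle of the roof of the frame's notch at y = +95 mm, 134 mm above the underside. The two notches are cut up into the lower edge of the top rail, from the opening: 16 mm wide along y, 8 mm deep, right through the thickness
- notch_right (a point): the same for the notch at y = -95 mm
- rack: fixed low plywood rack, 110 x 220 mm, 36 mm high: a slot along y, 18.5 mm wide with its floor 10 mm above the table, in which the frame's bottom rail stands. Origin: centre of its underside; z up, y along the slot. Lift the frame straight up out of it
- stand: fixed wooden stand: base board 130 x 300 mm, 16 mm thick, two posts carrying a steel bar (hookbar) with two upturned hooks. Origin: on the table, below the middle of the hooks' line; x points to the back (posts), y along the bar, z up. This pose does NOT tell where the bar is: it is clamped up to 12 mm to either side (y) and 6 mm up or down (z) of its middle setting
- hook_mid_left (a point): where the left hook's seat would be with the bar at its middle setting: 95 mm to +y, 175 mm above the table; the true hook is off by up to 12 mm in y and 6 mm in z. A hook is 10 mm wide (y): level arm 6 mm thick (its top is the seat), a tip at its front (-x) end rising 12 mm above the seat, an upright at its back rising 16 mm
- hook_mid_right (a point): the same for the right hook, 95 mm to -y; both hooks shift together. The trough between tip and upright is 22 mm wide, x = -11 to +11 mm from this point; the tip's front face is at x = -17 mm. To hang: from the front (-x), parallel to the bar, pass the frame's top rail over the tips, which go through its opening, then lower it into the troughs
- bar_mid (a point): middle of the flat bar that joins the uprights (middle setting), 107 mm above the table, 8 mm thick, 22 mm high; above it the space between the uprights is open. With notches not over the hooks the rail lies on the seats 8 mm too high; slid sideways it drops home where they meet (3 mm play each way). Hooks are rigid: over 25 N between frame and hooks is forcing
- thread_cone: dark thread cone standing on its base, 58 mm across, 112 mm high, beyond the work; leave alone. Origin: centre of its underside
- tape_roll: pale tape roll lying flat, 90 mm across, 25 mm high, beyond the work; leave alone. Origin: centre of its underside
- book: book lying flat, 114 x 170 x 28 mm, beyond the work; leave alone. Origin: centre of its underside
Things that resemble listed ones, but are neither listed nor needed, are in the scene too. Leave any purple or yellow look-alike of the rack alone.

How it is judged (in metres and radians):
On the way, in this order (a step that is already met when the one before it is completed fails the run):
1. the frame is lifted out of the rack (height (world z) of frame above 0.045 m and contact force between frame and rack below 0.1 N), for 0.1 s.
2. both hooks are fully home in the notches and both carry load while the gripper still holds the frame (((z of hookbar_c0 in the frame of notch_left between -0.0055 and 0.002 m and y of hookbar_c0 in the frame of notch_left between -0.005 and 0.005 m and x of hookbar_c0 in the frame of notch_left between -0.013 and 0.013 m and z of hookbar_c1 in the frame of notch_right between -0.0055 and 0.002 m and y of hookbar_c1 in the frame of notch_right between -0.005 and 0.005 m and x of hookbar_c1 in the frame of notch_right between -0.013 and 0.013 m) or (z of hookbar_c0 in the frame of notch_right between -0.0055 and 0.002 m and y of hookbar_c0 in the frame of notch_right between -0.005 and 0.005 m and x of hookbar_c0 in the frame of notch_right between -0.013 and 0.013 m and z of hookbar_c1 in the frame of notch_left between -0.0055 and 0.002 m and y of hookbar_c1 in the frame of notch_left between -0.005 and 0.005 m and x of hookbar_c1 in the frame of notch_left between -0.013 and 0.013 m)) and contact force between each of hookbar_c0, hookbar_c1 and frame above 0.2 N and contact force between the fingers and frame above 1 N), for 0.2 s.
At the end, for the whole second after the job is handed in: the frame hangs on the stand at rest and released, both hook seats within 2.5 mm of the notch roofs and carrying load, the frame upright within 7 degrees; the bystanders are within 20 mm of where they were (((z of hookbar_c0 in the frame of notch_left between -0.0055 and 0.002 m and y of hookbar_c0 in the frame of notch_left between -0.005 and 0.005 m and x of hookbar_c0 in the frame of notch_left between -0.013 and 0.013 m and z of hookbar_c1 in the frame of notch_right between -0.0055 and 0.002 m and y of hookbar_c1 in the frame of notch_right between -0.005 and 0.005 m and x of hookbar_c1 in the frame of notch_right between -0.013 and 0.013 m) or (z of hookbar_c0 in the frame of notch_right between -0.0055 and 0.002 m and y of hookbar_c0 in the frame of notch_right between -0.005 and 0.005 m and x of hookbar_c0 in the frame of notch_right between -0.013 and 0.013 m and z of hookbar_c1 in the frame of notch_left between -0.0055 and 0.002 m and y of hookbar_c1 in the frame of notch_left between -0.005 and 0.005 m and x of hookbar_c1 in the frame of notch_left between -0.013 and 0.013 m)) and contact force between each of hookbar_c0, hookbar_c1 and frame above 0.2 N and angle between frame's own z axis and vertical below 0.12 rad and linear speed of frame below 0.02 m/s and angular speed of frame below 0.1 rad/s and contact force between the fingers and frame below 0.05 N); the robot touches nothing.
It fails at once if the frame is forced against the hooks or the hook bar (over 25 N) (contact force between frame and hookbar above 25 N).
It fails at once if the thread cone is moved by more than 20 mm (distance of thread_cone from where it was at the start of the episode above 0.02 m).
It fails at once if the tape roll is moved by more than 20 mm (distance of tape_roll from where it was at the start of the episode above 0.02 m).
It fails at once if the book is moved by more than 20 mm (distance of book from where it was at the start of the episode above 0.02 m).
It also fails if it takes over 72 s, if anything falls off the work surface, if the arm or the gripper's body presses on something with over 40 N, if the wrist force passes 120 N, or if a joint passes its speed limit or range.

## Robot

A 7-joint arm with a two-finger parallel gripper is mounted at the origin on the work surface. World frame = base frame: x ahead of the robot, y to its left, z up, the work surface at z = 0. Lengths are in m, angles in degrees, forces in N, time in s.
With the tool pointing down it reaches from about 0.425 to 0.875 m from the base axis. Payload 4.7 kg.
Tool frame: the origin (TCP) lies at the very end of the fingers, on their centre line; the grasp point (between the pads) lies 19 mm behind it; z points along the fingers, y is the direction in which the jaws open and shut (so a half turn about z gives the same grasp; the last joint's range is limited). The gripper opens to 87 mm and grips with 3 to 60 N. Pads are 19 mm wide; open, the fingers measure 117 mm over their backs; the gripper's body (75 mm by 190 mm) begins 51 mm behind the grasp point.
Start: joints at [-74.364, 18.392, -4.016, 83.108, 1.295, 78.541, -3.26], TCP at [0.166, 0.628, 0.223] pointing down, gripper open.
Joint ranges: [-163.93, 163.93], [-17.29, 119.83], [-79.2, 71.16], [3.27, 140.29], [-89.18, 269.18], [5.43, 117.66], [-154.24, 154.24]. Speed limits (degrees/s): [147.25, 147.25, 180, 180, 180, 180, 180].

## Interface

Orientations are given as [roll, pitch, yaw] about the fixed x, y, z axes, in that order (R = Rz(yaw) Ry(pitch) Rx(roll)).
In Python, from cell import * gives the robot as it stands.
- The arm moves only by the tool arm_command, never from a script. Its argument "targets" is a list that holds one entry, the list of rows, each a list of 7 numbers: the shift along the tool's x, y, z in m, then the turn, a rotation vector about the tool's x, y, z in degrees, then the gripper's target within -1 to 1 (shut at 1, half-way at 0, fully open at -1). In form: [[[tx, ty, tz, rx, ry, rz, claw], ...]]. A call has 1 to 10 rows; each row is the pose to reach, as a shift and turn from the pose commanded when the call began, along the tool's axes at that moment; what a row does not reach only later rows make up. A row lasts 1/10 s, in which the tool goes at most 50 mm and 8.59 degrees, less where a joint would pass 70% of its speed; a pose out of reach is approached as far as the arm can. A call with a gripper value outside its range is refused whole. The fingers move at their own pace and stop on an object; "newtons" is the grip in N (left out, the last holds). Time passes only in rows, so rows that repeat a pose let the fingers close. It gives the time, the measured TCP pose, the force and the opening at its end, in the units of the state.
- get_obs(): the state, without advancing time (a new reading comes with each control period).
- read_camera(name): name is "scene" or "top" or "wrist"; returns a dict with "img" (420x560x3 uint8, red, green, blue), "z_map" (420x560 float32, m along the optical axis (not along the pixel's ray), 0 where there is no reading), "K" (3x3 intrinsics, pixels), "origin" and "attitude" of the camera in the world. Camera axes: x right, y down, z forward; pixel columns grow to the right and rows downward; lengths in m; the calibration is good to about 2 mm. A picture is of the moment at which its call begins.
- sign_off(): hands the job in, once; it reports no verdict.
Trained networks look in the newest picture that a camera, given by its name, has taken for a name from the list of things; names that differ only in an ending like _2 or _b are one class to them, and where a whole thing is asked for, a point or a joint stands for the part that bears it (a point fixed in the world has none). Each returns a list of dicts, best first, with "conf" (0 to 1); they miss things now and then, are a little off and sometimes report something else, mostly with a low value. They report only what shows in the picture. A call takes as long as a camera call. They do not tell look-alikes from the thing itself.
- search_frame(thing, camera): "position" ([column, row] in pixels, amid what is visible of it).
The state is a dict: "time_s": time; "qpos": joint angles; "joint_velocities": joint speeds; "effort": joint torques, N m; "tool_pos": TCP position; "tool_rot": TCP orientation; "force": force on the tool from outside, world axes, zero at the start; "wrist_torque": the same for the moment, N m; "grip_width": finger opening in m.
Only numpy, scipy, OpenCV 4.12 (cv2) and the standard library are available. Lean on these libraries where they do the work, as an engineer would, in place of code of your own. Each camera call takes 0.05 s, during which the arm holds its last target.

## Working session

There is one attempt and no reset: what is moved stays moved. The work goes in short steps, Python scripts to look and compute and a tool call to move; the robot and the scene stay as the last step left them, time stands still between calls to the robot, and variables do not carry over. Pictures are saved under pics/ and viewed, and the job is handed in when it is done.

Besides the shell and the picture viewer there is one more tool, called after "Call:" by a JSON object that holds its "op" and its "data". arm_command: Moves the arm, as the interface text tells. Its arguments: {"type":"object","properties":{"targets":{"type":"array","items":{"type":"array","items":{"type":"array","items":{"type":"number"}}}},"newtons":{"type":"number"}},"required":["targets"]}

```bash
mkdir -p pics; ls; cat > h.py <<'E'
from cell import *
import numpy as np, cv2
from scipy.spatial.transform import Rotation as R
def Rm(a):
    a=np.array(a,float)
    return a if a.shape==(3,3) else R.from_euler('xyz',a,degrees=True).as_matrix()
def save(c,n): cv2.imwrite('pics/'+n,c['img'][:,:,::-1])
def cloud(c):
    z=c['z_map'];K=np.array(c['K']);v,u=np.indices(z.shape)
    p=np.stack([(u-K[0,2])/K[0,0]*z,(v-K[1,2])/K[1,1]*z,z],-1)
    P=p@Rm(c['attitude']).T+np.array(c['origin']); P[z==0]=np.nan
    return P
E
python3 - <<'E'
from h import *
print(get_obs())
for n in ['scene','top']:
    c=read_camera(n);save(c,n+'0.png');print(n,c['K'],c['origin'],c['attitude'])
    np.savez(n+'0.npz',**{k:np.array(v) for k,v in c.items()})
    for t in ['frame','rack','stand','frame_top','notch_left','hook_mid_left','hook_mid_right','bar_mid','thread_cone','tape_roll','book']:
        print(t,[(np.round(d['position']).tolist(),round(d['conf'],2)) for d in search_frame(t,n)])
E
```

```text
pics
{'time_s': 0.0, 'qpos': array([-74.36491021,  18.43728275,  -4.01608106,  83.17727529,
         1.29788163,  78.54111125,  -3.26009471]), 'joint_velocities': array([-0.04209414, -0.01660547, -0.0949227 ,  0.07099193, -0.09786372,
       -0.10395047, -0.05371805]), 'effort': array([-4.54745259e-04, -4.91271079e+01, -4.04367289e-01, -3.12540793e+01,
       -6.41605980e-02,  4.32964310e-02,  1.59189367e-04]), 'tool_pos': array([0.16625314, 0.62778456, 0.22146096]), 'tool_rot': array([-1.79889741e+02,  8.57592008e-03,  1.65175723e+02]), 'force': array([-0.22473186, -0.64966558, -0.48318262]), 'wrist_torque': array([ 0.017342  , -0.00771157, -0.05940721]), 'grip_width': 0.08712517410705593}
scene [[546.88647346   0.         284.26564783]
 [  0.         546.88647346 206.40091443]
 [  0.           0.           1.        ]] [ 1.20854251 -0.01232268  1.26366044] [-147.62444499    0.72781083   97.82439082]
frame [([267.0, 199.0], 0.96), ([404.0, 241.0], 0.32)]
rack [([266.0, 229.0], 0.72), ([244.0, 152.0], 0.72), ([137.0, 171.0], 0.62)]
stand [([404.0, 244.0], 0.56)]
frame_top [([270.0, 2
[... 277 characters left out ...]
4982   0.         271.44690489]
 [  0.         491.40544982 209.46731794]
 [  0.           0.           1.        ]] [ 0.23016362 -0.1179998   1.68447547] [-1.70598623e+02 -1.18185510e-01 -9.11734770e+01]
frame [([283.0, 214.0], 0.56)]
rack [([316.0, 282.0], 0.97), ([285.0, 221.0], 0.89), ([405.0, 251.0], 0.59)]
stand [([181.0, 219.0], 0.91)]
frame_top [([285.0, 215.0], 0.86)]
notch_left [([283.0, 212.0], 0.96), ([183.0, 220.0], 0.58)]
hook_mid_left [([183.0, 219.0], 0.56)]
hook_mid_right [([183.0, 218.0], 0.71), ([282.0, 215.0], 0.4)]
bar_mid [([184.0, 221.0], 0.82)]
thread_cone [([221.0, 143.0], 0.82)]
tape_roll [([294.0, 136.0], 0.48)]
book [([178.0, 144.0], 0.83), ([283.0, 214.0], 0.25)]
```

View pics/scene0.png

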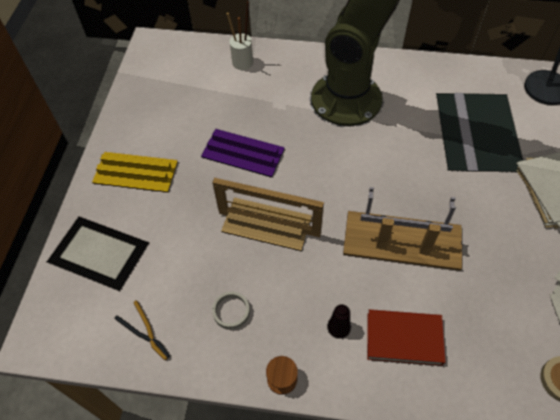

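View pics/top0.png

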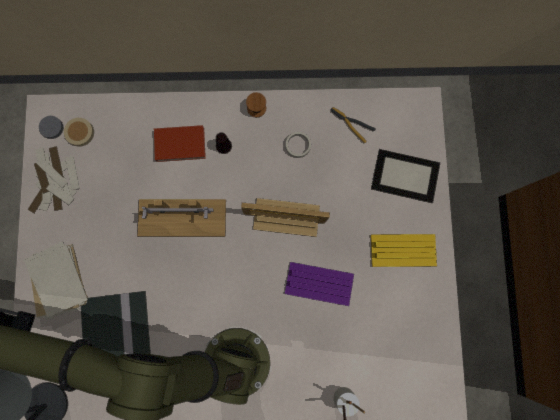

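The scene image shows the pale, open frame upright in its wooden rack at (267,205). The stand, with two hooks, is at (404,240). Things that could be mistaken for the ones I want:
- **Frame:** pale open frame in the rack at top (283,214), or the black frame with a panel at top (406,175). I choose the pale one.
- **Rack:** wood at top (285,221), purple at (319,283), yellow at (404,251). I choose wood.

Next I'll measure these with depth and take a close crop.

```bash
python3 - <<'E'
from h import *
for n,box in [('scene',(200,170,480,280)),('top',(120,185,340,250))]:
    c=dict(np.load(n+'0.npz')); P=cloud(c)
    x0,y0,x1,y1=box
    cv2.imwrite(f'pics/crop_{n}.png',cv2.resize(c['img'][y0:y1,x0:x1,::-1],None,fx=2.8,fy=2.8,interpolation=cv2.INTER_CUBIC))
    sub=P[y0:y1,x0:x1].reshape(-1,3); uv=np.indices(c['z_map'].shape)[:,y0:y1,x0:x1].reshape(2,-1).T
    print(n,'table z',np.nanmedian(P[...,2]))
    m=(sub[:,2]>0.145)&(sub[:,2]<.172)&(sub[:,1]<np.nanmedian(sub[:,1]))
    q=sub[m]
    if len(q):
        r=cv2.minAreaRect((q[:,:2]*1000).astype(np.float32)); print('frametop',len(q),np.median(q,0),r)
    m=(sub[:,2]>0.165)&(sub[:,2]<.21)
    q=sub[m]; print('hooks');
    for a,b in zip(q,uv[m]): print(b[::-1],np.round(a,3)) if n=='scene' and a[1]>0.0 else None
    m=(sub[:,2]>0.011)&(sub[:,2]<.021); q=sub[m]; r=cv2.minAreaRect((q[:,:2]*1000).astype(np.float32)); print('z 11-21',len(q),r)
    m=(sub[:,2]>0.03)&(sub[:,2]<.04); q=sub[m]; r=cv2.minAreaRect((q[:,:2]*1000).astype(np.float32)); print('z 30-40',len(q),r)
E
```

```text
scene table z 0.0005213968562753912
frametop 992 [ 0.48422886 -0.16529753  0.1592839 ] ((482.15313720703125, -169.06964111328125), (280.6773376464844, 22.407453536987305), 82.52679443359375)
hooks
[370 187] [0.457 0.076 0.192]
[371 187] [0.456 0.078 0.191]
[372 187] [0.458 0.08  0.193]
[373 187] [0.455 0.083 0.19 ]
[370 188] [0.461 0.076 0.193]
[371 188] [0.459 0.078 0.191]
[372 188] [0.461 0.08  0.194]
[373 188] [0.461 0.083 0.194]
[370 189] [0.462 0.076 0.19 ]
[371 189] [0.462 0.078 0.19 ]
[372 189] [0.46  0.081 0.189]
[373 189] [0.46  0.083 0.189]
[369 190] [0.463 0.074 0.187]
[370 190] [0.462 0.077 0.187]
[371 190] [0.462 0.079 0.186]
[372 190] [0.459 0.082 0.183]
[373 190] [0.464 0.083 0.191]
[369 191] [0.462 0.075 0.181]
[370 191] [0.462 0.077 0.182]
[371 191] [0.461 0.079 0.182]
[372 191] [0.46  0.082 0.18 ]
[373 191] [0.462 0.084 0.183]
[369 192] [0.463 0.075 0.18 ]
[370 192] [0.461 0.078 0.176]
[371 192] [0.46  0.08  0.176]
[372 192] [0.462 0.082 0.178]
[369 193] [0.466 0.075 0.179]
[370 193] [0.466 0.078 0.18 ]
[371 193] [0.465 0.08  0.178]
[372 193] [0.467 0.082 0.182]
[36
[... 4224 characters left out ...]
 ]
[452 214] [0.493 0.272 0.168]
[450 215] [0.495 0.267 0.166]
z 11-21 4360 ((435.9669189453125, 12.0054931640625), (290.3882751464844, 642.262939453125), 4.944756507873535)
z 30-40 1338 ((500.6525573730469, -28.900115966796875), (557.97119140625, 59.81768798828125), 82.31793212890625)
top table z -0.0027237767935368584
frametop 503 [ 0.48085423 -0.16871033  0.15910728] ((481.3110046386719, -168.82981872558594), (280.053466796875, 18.013525009155273), 82.42476654052734)
hooks
z 11-21 2612 ((484.918212890625, 19.69921875), (738.7164916992188, 222.84861755371094), 88.85285949707031)
z 30-40 477 ((484.6047058105469, -36.088043212890625), (525.424072265625, 37.85529708862305), 83.77782440185547)
```

```bash
python3 - <<'E'
from h import *
for n,box in [('scene',(335,205,475,272)),('top',(130,190,232,242))]:
    c=dict(np.load(n+'0.npz')); P=cloud(c); x0,y0,x1,y1=box
    s=P[y0:y1,x0:x1].reshape(-1,3); q=s[(s[:,2]>0.010)&(s[:,2]<.023)&(s[:,1]>0)]
    print(n,len(q),np.median(q[:,2]),cv2.minAreaRect((q[:,:2]*1000).astype(np.float32)))
    q=s[(s[:,2]>0.098)&(s[:,2]<.135)]
    A=np.polyfit(q[:,1],q[:,0],1);print('bar',len(q),np.median(q,0),A,np.degrees(np.arctan(A[0])))
E
```

```text
scene 3839 0.016728172178524847 ((493.25189208984375, 183.1588897705078), (301.1136474609375, 152.62522888183594), 89.36023712158203)
bar 768 [0.49905627 0.17662424 0.11893972] [0.03415192 0.49766108] 1.956000537748134
top 2485 0.016016816584337512 ((499.7858581542969, 187.709228515625), (169.06996154785156, 345.1218566894531), 0.8916221261024475)
bar 323 [0.49587355 0.17397711 0.12043809] [0.02896376 0.49317071] 1.6590375638050414
```

View pics/crop_scene.png

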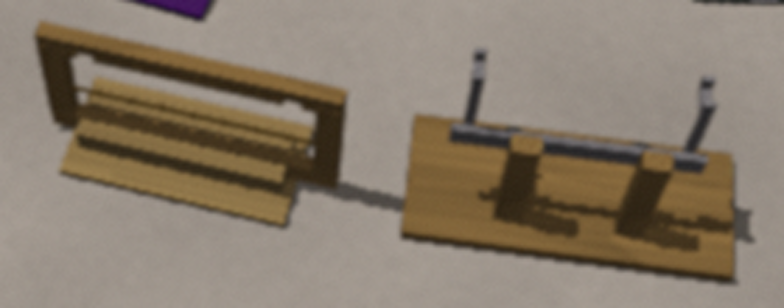

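```bash
cat >> h.py <<'E'
def delta(x,y,z,yaw,o=None):
    o=o or get_obs(); Rt=R.from_euler('xyz',o['tool_rot'],degrees=True)
    d=Rt.inv().apply(np.array([x,y,z])-o['tool_pos'])
    w=(Rt.inv()*R.from_euler('xyz',[180,0,yaw],degrees=True)).as_rotvec(degrees=True)
    print('shift',np.round(d,4),'rot',np.round(w,2),'steps',np.linalg.norm(d)/.05,np.linalg.norm(w)/8.59)
E
python3 -c "
from h import *
delta(.44,.17,.36,88.2)"
```

```text
shift [-0.3818 -0.3731 -0.1374] rot [ 1.000e-02 -0.000e+00  7.697e+01] steps 11.024746061999863 8.960902418254282
```

Call:
{"op": "arm_command", "data": {"targets": [[[-0.382, -0.373, -0.137, 0, 0, 77, 0], [-0.382, -0.373, -0.137, 0, 0, 77, 0], [-0.382, -0.373, -0.137, 0, 0, 77, 0], [-0.382, -0.373, -0.137, 0, 0, 77, 0], [-0.382, -0.373, -0.137, 0, 0, 77, 0], [-0.382, -0.373, -0.137, 0, 0, 77, 0], [-0.382, -0.373, -0.137, 0, 0, 77, 0], [-0.382, -0.373, -0.137, 0, 0, 77, 0], [-0.382, -0.373, -0.137, 0, 0, 77, 0], [-0.382, -0.373, -0.137, 0, 0, 77, 0]]]}}

```text
time_s: 2.2
tool_pos: [0.4154, 0.2107, 0.3477]
tool_rot: [180.0, -0.1, 88.0]
force: [0.5, 1.0, -0.8]
grip_width: 0.0432
```

```bash
python3 - <<'E'
from h import *
c=read_camera('wrist');save(c,'w1.png');np.savez('w1.npz',**{k:np.array(v) for k,v in c.items()});print(c['origin'],c['attitude'],get_obs()['tool_pos'])
E
```

```text
[0.41719227 0.27565396 0.50963092] [ 1.66116590e+02 -7.97298235e-03 -2.01918659e+00] [0.4210445  0.20194191 0.35025284]
```

View pics/w1.png

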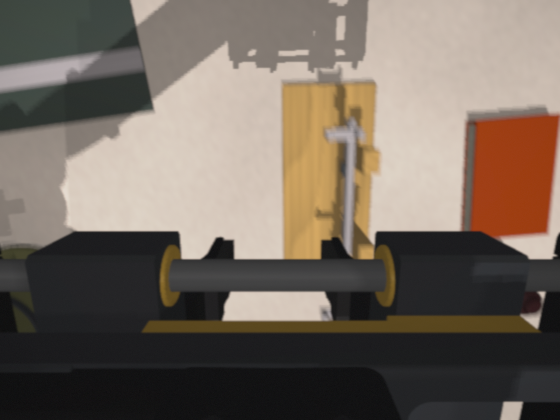

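The wrist picture shows the stand's board upright in the image (columns 283–375). The left hook is at (345,132), and the gripper hides the right one. I'll measure from this view.

```bash
python3 - <<'E'
from h import *
c=dict(np.load('w1.npz'));P=cloud(c)
s=P[70:235,260:400].reshape(-1,3)
q=s[(s[:,2]>0.165)&(s[:,2]<.215)]
for lo,hi in [(.172,.184),(.184,.194),(.194,.205)]:
    a=q[(q[:,2]>lo)&(q[:,2]<hi)]
    if len(a): print(lo,len(a),'x',np.percentile(a[:,0],[2,50,98]).round(4),'y',np.percentile(a[:,1],[2,50,98]).round(4),'z',np.median(a[:,2]).round(4))
# tip
for r in [(.450,.468),(.468,.482),(.482,.505)]:
    a=q[(q[:,0]>r[0])&(q[:,0]<r[1])]; print(r,len(a),np.percentile(a,[5,50,95],axis=0).round(4).tolist() if len(a) else '')
b=s[(s[:,2]>0.1)&(s[:,2]<.135)&(s[:,1]<.255)]
A=np.polyfit(b[:,1],b[:,0],1);print('bar',len(b),np.median(b,0),np.degrees(np.arctan(A[0])),'x at .174',np.polyval(A,.174),np.polyval(A,.27))
# board front edge
m=(P[...,2]>.008)&(P[...,2]<.024)
e=[]
for r in range(100,235):
    cs=np.where(m[r,270:300])[0]
    if len(cs): e.append(P[r,270+cs[0]])
e=np.array(e);A=np.polyfit(e[:,1],e[:,0],1);print('front edge',A,np.degrees(np.arctan(A[0])),np.polyval(A,.17))
E
```

```text
0.172 243 x [0.4605 0.4785 0.4886] y [0.2639 0.2688 0.2731] z 0.1785
0.184 137 x [0.4603 0.4652 0.4936] y [0.2636 0.2689 0.2734] z 0.1905
0.194 51 x [0.4888 0.4909 0.4936] y [0.2636 0.2688 0.2732] z 0.1945
(0.45, 0.468) 95 [[0.4603, 0.2644, 0.1779], [0.4626, 0.2689, 0.1901], [0.4662, 0.2733, 0.1914]]
(0.468, 0.482) 146 [[0.469, 0.2644, 0.1772], [0.4748, 0.2684, 0.1784], [0.4813, 0.2729, 0.1796]]
(0.482, 0.505) 190 [[0.4828, 0.2641, 0.1773], [0.4885, 0.2688, 0.1868], [0.4935, 0.2732, 0.195]]
bar 1203 [0.4959718  0.21647402 0.12075358] 3.3745121744810973 x at .174 0.495679344396783 0.5013399404482632
front edge [0.02294968 0.41693821] 1.314688944231429 0.42083965695171555
```

```bash
python3 -c "
from h import *
delta(.43,.05,.35,88.2)"
```

```text
shift [-0.1514  0.0158  0.0004] rot [ 0.37  0.03 -0.8 ] steps 3.044116312385136 0.10254226047527999
```

Call:
{"op": "arm_command", "data": {"targets": [[[-0.151, 0.016, 0, 0.4, 0, 0, 0], [-0.151, 0.016, 0, 0.4, 0, 0, 0], [-0.151, 0.016, 0, 0.4, 0, 0, 0], [-0.151, 0.016, 0, 0.4, 0, 0, 0], [-0.151, 0.016, 0, 0.4, 0, 0, 0]]]}}

```text
time_s: 2.75
tool_pos: [0.426, 0.0603, 0.3473]
tool_rot: [-179.6, -0.1, 88.0]
force: [-0.4, 1.0, -0.3]
grip_width: 0.0434
```

```bash
python3 - <<'E'
from h import *
c=read_camera('wrist');save(c,'w2.png');np.savez('w2.npz',**{k:np.array(v) for k,v in c.items()});print(c['origin'],c['attitude'],get_obs()['tool_pos'])
P=cloud(c)
for nm,y0,y1 in [('R',.05,.11),('L',.24,.3)]:
    m=(P[...,1]>y0)&(P[...,1]<y1)&(P[...,0]>.44)&(P[...,0]<.52)&(P[...,2]>.165)&(P[...,2]<.215)
    q=P[m];print(nm,len(q))
    for lo,hi in [(.172,.184),(.184,.194),(.194,.205)]:
        a=q[(q[:,2]>lo)&(q[:,2]<hi)]
        if len(a): print(lo,len(a),'x',np.percentile(a[:,0],[2,50,98]).round(4),'y',np.percentile(a[:,1],[2,50,98]).round(4),'z',np.median(a[:,2]).round(4))
delta(.4817,-.169,.27,82.5)
E
```

```text
[0.42886049 0.12512213 0.50918598] [166.16298795   0.39442118  -2.0090762 ] [0.42579417 0.0618224  0.34701481]
R 442
0.172 262 x [0.4563 0.4735 0.4871] y [0.0738 0.0794 0.0839] z 0.1783
0.184 126 x [0.4562 0.4607 0.4896] y [0.0741 0.0796 0.0839] z 0.1903
0.194 51 x [0.4843 0.487  0.4899] y [0.0739 0.0785 0.0832] z 0.1945
L 0
shift [-0.229   0.0637  0.0763] rot [-0.38 -0.05  5.68] steps 4.993424688157937 0.6623229970442684
```

View pics/w2.png

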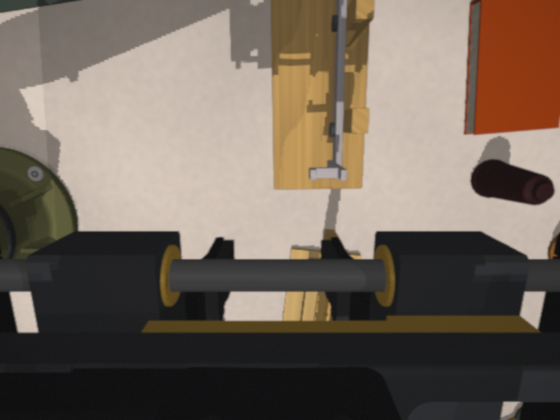

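The wrist picture shows the right hook at (328,173). The measured hooks are:
- **Left:** (0.4775, 0.2685)
- **Right:** (0.473, 0.079)
- **Seat height:** about 0.178
- **Yaw:** about -1.3°, which agrees with the board edge

They are 190 mm apart, as specified. Now I'll go to the frame.

Call:
{"op": "arm_command", "data": {"targets": [[[-0.229, 0.064, 0.076, -0.4, 0, 5.7, 0], [-0.229, 0.064, 0.076, -0.4, 0, 5.7, 0], [-0.229, 0.064, 0.076, -0.4, 0, 5.7, 0], [-0.229, 0.064, 0.076, -0.4, 0, 5.7, 0], [-0.229, 0.064, 0.076, -0.4, 0, 5.7, 0], [-0.229, 0.064, 0.076, -0.4, 0, 5.7, 0], [-0.229, 0.064, 0.076, -0.4, 0, 5.7, 0], [-0.229, 0.064, 0.076, -0.4, 0, 5.7, 0]]]}}

```text
time_s: 3.6
tool_pos: [0.4829, -0.1669, 0.2704]
tool_rot: [-180.0, -0.0, 82.7]
force: [-0.7, 0.0, 0.3]
grip_width: 0.0433
```

```bash
python3 - <<'E'
from h import *
c=read_camera('wrist');save(c,'w3.png');print(get_obs()['tool_pos'],get_obs()['tool_rot'])
P=cloud(c)
m=(P[...,2]>.152)&(P[...,2]<.166)&(P[...,0]>.44)&(P[...,0]<.53)&(P[...,1]<-.0)
m[235:]=0
q=P[m];print(len(q),np.median(q,0),np.percentile(q[:,1],[1,99]));A=np.polyfit(q[:,1],q[:,0],1);print(A,np.degrees(np.arctan(A[0])),np.polyval(A,-.169))
delta(.4817,-.169,.131,82.5)
E
```

```text
[ 0.48288796 -0.16697776  0.27057289] [ 1.79984251e+02 -2.29621079e-02  8.27325838e+01]
4384 [ 0.49022869 -0.10202804  0.15960875] [-0.18858287 -0.03215141]
[0.13522909 0.50423328] 7.7013380906849065 0.48137956257607617
shift [-0.0022 -0.001   0.1396] rot [ 0.02 -0.02  0.23] steps 2.791851809708237 0.027269082102418317
```

View pics/w3.png

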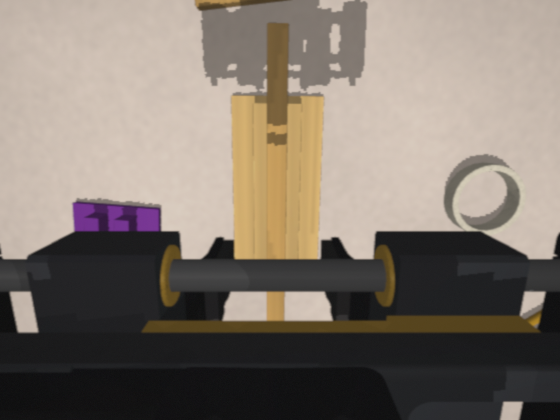

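The frame's top rail runs upright in the image at column 278, centred between the fingers and standing in the wooden rack. Its yaw is -7.6°. Going down now.

Call:
{"op": "arm_command", "data": {"targets": [[[-0.002, -0.0015, 0.04, 0, 0, 0.3, 0], [-0.002, -0.0015, 0.08, 0, 0, 0.3, 0], [-0.002, -0.0015, 0.11, 0, 0, 0.3, 0], [-0.002, -0.0015, 0.13, 0, 0, 0.3, 0], [-0.002, -0.0015, 0.14, 0, 0, 0.3, 0], [-0.002, -0.0015, 0.14, 0, 0, 0.3, 0], [-0.002, -0.0015, 0.14, 0, 0, 0.3, 0]]]}}

```text
time_s: 4.35
tool_pos: [0.4813, -0.171, 0.1314]
tool_rot: [179.9, 0.0, 82.3]
force: [-0.3, -0.3, 1.3]
grip_width: 0.0434
```

Call:
{"op": "arm_command", "data": {"targets": [[[0, 0, 0, 0, 0, 0, 1], [0, 0, 0, 0, 0, 0, 1], [0, 0, 0, 0, 0, 0, 1], [0, 0, 0, 0, 0, 0, 1], [0, 0, 0, 0, 0, 0, 1]]], "newtons": 30}}

```text
time_s: 4.85
tool_pos: [0.4807, -0.1716, 0.1306]
tool_rot: [179.9, 0.0, 82.2]
force: [-0.1, 0.4, 1.1]
grip_width: 0.0157
```

Call:
{"op": "arm_command", "data": {"targets": [[[0, 0, -0.005, 0, 0, 0, 1], [0, 0, -0.015, 0, 0, 0, 1], [0, 0, -0.03, 0, 0, 0, 1], [0, 0, -0.045, 0, 0, 0, 1], [0, 0, -0.06, 0, 0, 0, 1], [0, 0, -0.08, 0, 0, 0, 1], [0, 0, -0.1, 0, 0, 0, 1], [0, 0, -0.12, 0, 0, 0, 1], [0, 0, -0.12, 0, 0, 0, 1], [0, 0, -0.12, 0, 0, 0, 1]]]}}

```text
time_s: 5.85
tool_pos: [0.48, -0.1715, 0.2502]
tool_rot: [-180.0, -0.0, 82.2]
force: [-0.7, -0.3, -2.8]
grip_width: 0.0156
```

```bash
python3 - <<'E'
from h import *
o=get_obs();print(o)
for n in ['wrist','scene']:
    c=read_camera(n);save(c,n+'4.png');np.savez(n+'4.npz',**{k:np.array(v) for k,v in c.items()})
E
```

```text
{'time_s': 5.85, 'qpos': array([-35.22074494,  -1.35346572,  51.80927483, 101.86043056,
         1.07704165,  78.98344639,   8.54220456]), 'joint_velocities': array([ 0.05460425,  0.76608825, -0.16461847,  1.54958328, -0.1590658 ,
       -0.00530349,  0.01128983]), 'effort': array([ 6.99759484e-02, -1.91610003e+01, -5.51865455e-01, -3.41474676e+01,
       -3.60746600e-02, -8.42750705e-04, -1.15299897e-02]), 'tool_pos': array([ 0.48003633, -0.17153347,  0.25018899]), 'tool_rot': array([-1.79995994e+02, -7.22965525e-03,  8.21673754e+01]), 'force': array([-0.65984125, -0.32647612, -2.80806201]), 'wrist_torque': array([-1.26163492e-01,  1.15824103e-01,  5.89729008e-05]), 'grip_width': 0.015597243228194448}
```

View pics/wrist4.png

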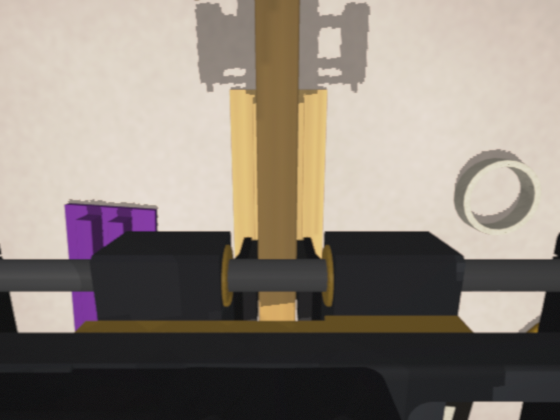

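View pics/scene4.png

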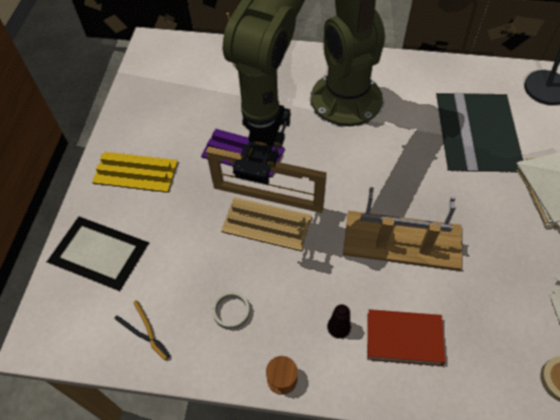

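The frame is out of the rack and held level, as the scene picture shows around (267,178). Next I'll measure its pose in the hand from the scene view.

```bash
python3 - <<'E'
from h import *
c=dict(np.load('scene4.npz'));P=cloud(c)
m=np.zeros(P.shape[:2],bool);m[140:215,200:335]=1
hsv=cv2.cvtColor(c['img'],cv2.COLOR_RGB2HSV)
m&=(P[...,2]>.12)&(P[...,2]<.30)&(hsv[...,0]>8)&(hsv[...,0]<28)&(hsv[...,1]>80)
m&=(P[...,0]>.42)&(P[...,0]<.54)
n,l,st,_=cv2.connectedComponentsWithStats(m.astype(np.uint8));
for i in range(1,n):
    if st[i,4]>60:
        q=P[l==i];print(st[i],np.percentile(q,[1,50,99],axis=0).round(3).tolist())
q=P[m]
# top-face: z>.272
t=q[q[:,2]>.270];print(len(t),np.median(t[:,2]))
A=np.polyfit(t[:,1],t[:,0],1);print('top line yaw',np.degrees(np.arctan(A[0])),'y ext',np.percentile(t[:,1],[0,1,99,100]).round(4),'x at -.17',np.polyval(A,-.17))
for ya,yb in [(-.32,-.25),(-.25,-.2),(-.14,-.09),(-.09,-.02)]:
    a=t[(t[:,1]>ya)&(t[:,1]<yb)];print(ya,len(a),np.percentile(a[:,2],[10,50,90]).round(4) if len(a) else '')
E
```

```text
[ 207  147  119   66 2233] [[0.458, -0.305, 0.135], [0.486, -0.145, 0.204], [0.507, -0.032, 0.283]]
648 0.27849316466135915
top line yaw 8.016563207956585 y ext [-0.3065 -0.3042 -0.0332 -0.0311] x at -.17 0.48191978554828535
-0.32 194 [0.2732 0.2786 0.2816]
-0.25 67 [0.2756 0.2798 0.2824]
-0.14 166 [0.2733 0.2783 0.2811]
-0.09 199 [0.2726 0.2782 0.2811]
```

```bash
python3 - <<'E'
from h import *
delta(.41,-.17,.25,88.7)
E
```

```text
shift [-0.0082 -0.069  -0.0006] rot [-0.12  0.01 -6.53] steps 1.3895013978494535 0.7607447747693048
```

Call:
{"op": "arm_command", "data": {"targets": [[[-0.001, -0.01, 0, 0, 0, -1, 1], [-0.003, -0.025, 0, 0, 0, -2.5, 1], [-0.005, -0.042, 0, 0, 0, -4, 1], [-0.007, -0.06, 0, 0, 0, -5.5, 1], [-0.008, -0.069, 0, 0, 0, -6.5, 1], [-0.008, -0.069, 0, 0, 0, -6.5, 1], [-0.008, -0.069, 0, 0, 0, -6.5, 1]]]}}

```text
time_s: 6.65
tool_pos: [0.4113, -0.17, 0.2502]
tool_rot: [180.0, 0.0, 88.6]
force: [0.2, 0.2, -2.7]
grip_width: 0.0158
```

```bash
python3 - <<'E'
from h import *
delta(.41,.171,.235,88.7)
E
```

```text
shift [ 0.3409 -0.0093  0.0151] rot [ 0.03  0.01 -0.05] steps 6.826415294523995 0.006848170396540496
```

Call:
{"op": "arm_command", "data": {"targets": [[[0.01, 0, 0, 0, 0, 0, 1], [0.03, 0, 0, 0, 0, 0, 1], [0.06, -0.002, 0.002, 0, 0, 0, 1], [0.1, -0.003, 0.004, 0, 0, 0, 1], [0.14, -0.004, 0.006, 0, 0, 0, 1], [0.18, -0.005, 0.008, 0, 0, 0, 1], [0.22, -0.006, 0.01, 0, 0, 0, 1], [0.26, -0.007, 0.012, 0, 0, 0, 1], [0.3, -0.008, 0.014, 0, 0, 0, 1], [0.325, -0.009, 0.015, 0, 0, 0, 1]]]}}

```text
time_s: 7.65
tool_pos: [0.4085, 0.1597, 0.2344]
tool_rot: [-179.9, 0.0, 88.9]
force: [-0.4, -0.1, -4.1]
grip_width: 0.0158
```

```bash
python3 - <<'E'
from h import *
delta(.41,.171,.203,88.7)
E
```

```text
shift [0.0114 0.0013 0.0314] rot [-0.08  0.01  0.22] steps 0.6675259521544099 0.027022563931223643
```

Call:
{"op": "arm_command", "data": {"targets": [[[0.016, 0, 0.008, 0, 0, 0, 1], [0.016, 0, 0.018, 0, 0, 0, 1], [0.016, 0, 0.028, 0, 0, 0, 1], [0.016, 0, 0.031, 0, 0, 0, 1], [0.016, 0, 0.031, 0, 0, 0, 1], [0.016, 0, 0.031, 0, 0, 0, 1]]]}}

```text
time_s: 8.25
tool_pos: [0.4101, 0.1702, 0.2046]
tool_rot: [180.0, -0.0, 88.6]
force: [0.5, 0.4, -3.3]
grip_width: 0.016
```

```bash
python3 - <<'E'
from h import *
for n in ['wrist','scene']:
    c=read_camera(n);save(c,n+'5.png');np.savez(n+'5.npz',**{k:np.array(v) for k,v in c.items()})
o=get_obs();print(o['tool_pos'],o['tool_rot'],o['force'])
c=dict(np.load('scene5.npz'));P=cloud(c)
hsv=cv2.cvtColor(c['img'],cv2.COLOR_RGB2HSV)
m=(P[...,2]>.222)&(P[...,2]<.24)&(P[...,0]>.38)&(P[...,0]<.44)&(hsv[...,0]>8)&(hsv[...,0]<28)&(hsv[...,1]>80)
t=P[m];print(len(t),np.median(t,0));A=np.polyfit(t[:,1],t[:,0],1);print('yaw',np.degrees(np.arctan(A[0])),'y',np.percentile(t[:,1],[0,1,99,100]).round(4),'x',np.polyval(A,.171))
cv2.imwrite('pics/c5.png',cv2.resize(c['img'][110:280,330:490,::-1],None,fx=3.5,fy=3.5))
E
```

```text
[0.41022227 0.17074222 0.20487719] [ 1.79940448e+02 -3.05808878e-02  8.86166697e+01] [ 0.24985261 -0.41075147 -2.64271674]
717 [0.41349388 0.13367219 0.23357728]
yaw 1.3252728403963974 y [0.0349 0.0367 0.3088 0.3102] x 0.4123174587825324
```

View pics/c5.png

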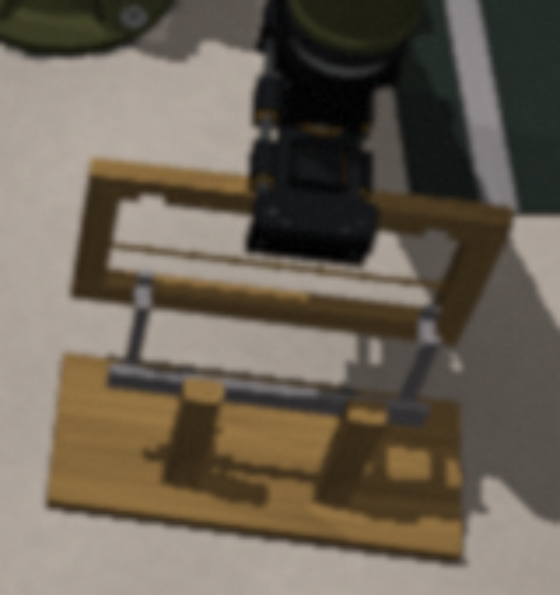

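View pics/wrist5.png

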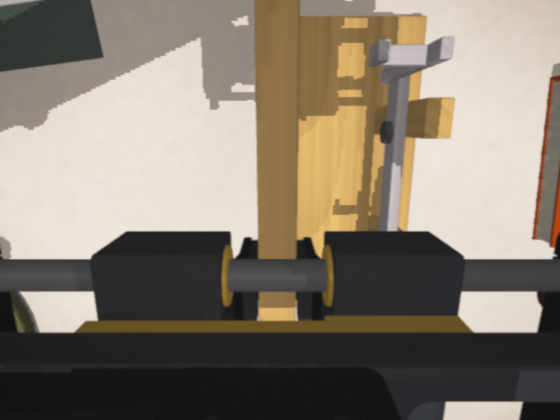

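The pictures show the frame in front of the hooks with its opening around the tips: left hook at wrist (410,52), tips at crop (143,285) and (428,320). Frame centre y is 0.1726 and the hooks' middle is 0.1737, at matching yaw. The rail's lower edge is about 18 mm above the tips, so I'll go forward.

Call:
{"op": "arm_command", "data": {"targets": [[[0, 0.006, 0, 0, 0, 0, 1], [0.001, 0.018, 0, 0, 0, 0, 1], [0.001, 0.03, 0, 0, 0, 0, 1], [0.002, 0.042, 0, 0, 0, 0, 1], [0.002, 0.052, 0, 0, 0, 0, 1], [0.0025, 0.06, 0, 0, 0, 0, 1], [0.0025, 0.0635, 0, 0, 0, 0, 1], [0.0025, 0.0635, 0, 0, 0, 0, 1], [0.0025, 0.0635, 0, 0, 0, 0, 1], [0.0025, 0.0635, 0, 0, 0, 0, 1]]]}}

```text
time_s: 9.35
tool_pos: [0.4729, 0.1722, 0.2043]
tool_rot: [-180.0, 0.0, 88.7]
force: [0.0, 0.6, -3.4]
grip_width: 0.0157
```

```bash
python3 - <<'E'
from h import *
for n in ['wrist','scene']:
    c=read_camera(n);save(c,n+'6.png');np.savez(n+'6.npz',**{k:np.array(v) for k,v in c.items()})
o=get_obs();print(o['tool_pos'],o['tool_rot'],o['force'])
c=dict(np.load('scene6.npz'));P=cloud(c)
hsv=cv2.cvtColor(c['img'],cv2.COLOR_RGB2HSV)
m=(P[...,2]>.222)&(P[...,2]<.24)&(P[...,0]>.44)&(P[...,0]<.51)&(hsv[...,0]>8)&(hsv[...,0]<28)&(hsv[...,1]>80)
t=P[m];print(len(t),np.median(t,0));A=np.polyfit(t[:,1],t[:,0],1);print('yaw',np.degrees(np.arctan(A[0])),'y',np.percentile(t[:,1],[0,1,99,100]).round(4),'x',np.polyval(A,.171))
cv2.imwrite('pics/c6.png',cv2.resize(c['img'][110:280,330:490,::-1],None,fx=3.5,fy=3.5))
c=dict(np.load('wrist6.npz'));P=cloud(c)
m=(P[...,2]>.17)&(P[...,2]<.203)&(P[...,0]>.44)&(P[...,0]<.52)&(P[...,1]>.255)&(P[...,1]<.285)
q=P[m];
print('hookL',len(q),np.percentile(q,[2,50,98],axis=0).round(4))
m=(P[...,2]>.222)&(P[...,2]<.245)&(P[...,0]>.44)&(P[...,0]<.52)&(P[...,1]>.22)
q=P[m];print('rail',np.percentile(q,[1,50,99],axis=0).round(4)); A=np.polyfit(q[:,1],q[:,0],1);print(np.polyval(A,.2685),np.degrees(np.arctan(A[0])))
E
```

```text
[0.47300994 0.17216909 0.20437689] [1.79999313e+02 6.77392331e-04 8.86924968e+01] [-0.35878174 -0.45690024 -2.90780275]
750 [0.47581041 0.13707207 0.23350452]
yaw 1.2360884139575774 y [0.0362 0.0382 0.3115 0.3135] x 0.4748265687718274
hookL 744 [[0.4607 0.2634 0.1738]
 [0.4885 0.2676 0.1909]
 [0.4941 0.2735 0.1955]]
rail [[0.4663 0.2207 0.2316]
 [0.4743 0.2524 0.2332]
 [0.4822 0.2792 0.2348]]
0.4746133294907941 1.2395028605243066
```

View pics/c6.png

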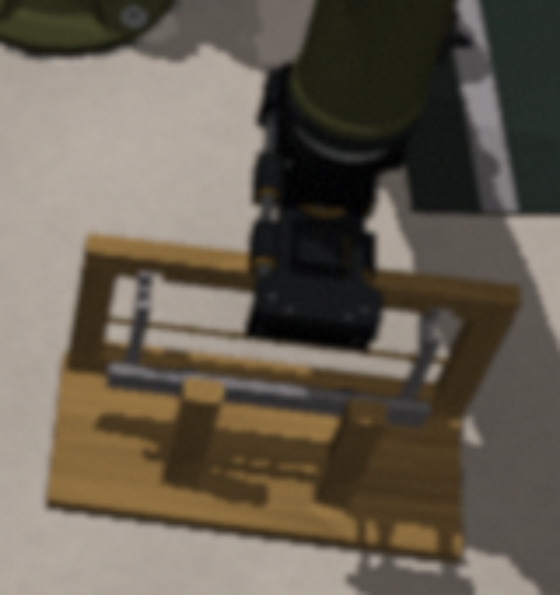

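View pics/wrist6.png

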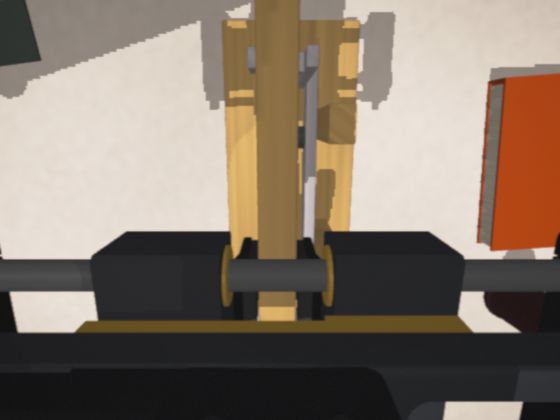

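The rail is over the troughs, seen between the left tip (255,60) and upright (312,55) in the wrist view. It sits about 3 mm too far forward, so I'll shift +2.8 mm in x and lower to just above shoulder height.

Call:
{"op": "arm_command", "data": {"targets": [[[-0.0005, 0.0028, 0, 0, 0, 0, 1], [-0.0005, 0.0028, 0.005, 0, 0, 0, 1], [-0.0005, 0.0028, 0.012, 0, 0, 0, 1], [-0.0005, 0.0028, 0.019, 0, 0, 0, 1], [-0.0005, 0.0028, 0.024, 0, 0, 0, 1], [-0.0005, 0.0028, 0.027, 0, 0, 0, 1], [-0.0005, 0.0028, 0.027, 0, 0, 0, 1], [-0.0005, 0.0028, 0.027, 0, 0, 0, 1]]]}}

```text
time_s: 10.25
tool_pos: [0.4762, 0.1716, 0.1774]
tool_rot: [180.0, 0.0, 88.7]
force: [0.1, -1.2, -3.5]
grip_width: 0.0157
```

Call:
{"op": "arm_command", "data": {"targets": [[[0, 0, 0.001, 0, 0, 0, 1], [0, 0, 0.002, 0, 0, 0, 1], [0, 0, 0.003, 0, 0, 0, 1], [0, 0, 0.004, 0, 0, 0, 1], [0, 0, 0.004, 0, 0, 0, 1]]]}}

```text
time_s: 10.75
tool_pos: [0.476, 0.1715, 0.1731]
tool_rot: [-180.0, 0.0, 88.7]
force: [0.7, -0.9, -3.1]
grip_width: 0.0158
```

Call:
{"op": "arm_command", "data": {"targets": [[[0, 0, 0.001, 0, 0, 0, 1], [0, 0, 0.001, 0, 0, 0, 1]]]}}

```text
time_s: 10.95
tool_pos: [0.4761, 0.1715, 0.1722]
tool_rot: [-180.0, 0.0, 88.7]
force: [0.5, 0.7, -3.3]
grip_width: 0.0157
```

Call:
{"op": "arm_command", "data": {"targets": [[[0, 0, 0.001, 0, 0, 0, 1], [0, 0, 0.001, 0, 0, 0, 1]]]}}

```text
time_s: 11.15
tool_pos: [0.476, 0.1715, 0.1712]
tool_rot: [-180.0, 0.0, 88.7]
force: [-0.3, 0.2, -3.3]
grip_width: 0.0158
```

Call:
{"op": "arm_command", "data": {"targets": [[[0, 0, 0.001, 0, 0, 0, 1], [0, 0, 0.002, 0, 0, 0, 1], [0, 0, 0.002, 0, 0, 0, 1]]]}}

```text
time_s: 11.45
tool_pos: [0.476, 0.1714, 0.1691]
tool_rot: [-180.0, 0.0, 88.7]
force: [-0.5, -0.2, -3.2]
grip_width: 0.0157
```

Call:
{"op": "arm_command", "data": {"targets": [[[0, 0, 0.001, 0, 0, 0, 1], [0, 0, 0.0015, 0, 0, 0, 1], [0, 0, 0.0015, 0, 0, 0, 1]]]}}

```text
time_s: 11.75
tool_pos: [0.476, 0.1714, 0.1677]
tool_rot: [-180.0, 0.0, 88.7]
force: [0.5, 0.2, -3.8]
grip_width: 0.0159
```

Call:
{"op": "arm_command", "data": {"targets": [[[0, 0, 0.001, 0, 0, 0, 1], [0, 0, 0.001, 0, 0, 0, 1]]]}}

```text
time_s: 11.95
tool_pos: [0.476, 0.1715, 0.1667]
tool_rot: [-180.0, 0.0, 88.7]
force: [0.8, 0.2, -3.8]
grip_width: 0.0156
```

Call:
{"op": "arm_command", "data": {"targets": [[[0, 0, 0.0005, 0, 0, 0, 1], [0, 0, 0.001, 0, 0, 0, 1], [0, 0, 0.001, 0, 0, 0, 1]]]}}

```text
time_s: 12.25
tool_pos: [0.4761, 0.1715, 0.1657]
tool_rot: [-180.0, 0.0, 88.7]
force: [0.9, 0.2, -2.1]
grip_width: 0.016
```

Call:
{"op": "arm_command", "data": {"targets": [[[0, 0, 0.0005, 0, 0, 0, 1], [0, 0, 0.0005, 0, 0, 0, 1], [0, 0, 0.0005, 0, 0, 0, 1]]]}}

```text
time_s: 12.55
tool_pos: [0.4762, 0.1715, 0.1654]
tool_rot: [180.0, 0.0, 88.7]
force: [-1.1, -0.7, -2.7]
grip_width: 0.0157
```

Call:
{"op": "arm_command", "data": {"targets": [[[0, 0, 0.0005, 0, 0, 0, 1], [0, 0, 0.0005, 0, 0, 0, 1], [0, 0, 0.0005, 0, 0, 0, 1]]]}}

```text
time_s: 12.85
tool_pos: [0.4762, 0.1715, 0.1654]
tool_rot: [180.0, -0.0, 88.7]
force: [-2.4, -0.8, 3.4]
grip_width: 0.0157
```

```bash
python3 - <<'E'
from h import *
F=[];T=[]
for n in ['wrist','scene','wrist','top']:
    c=read_camera(n);save(c,n+'7.png');o=get_obs();F.append(o['force']);T.append(o['wrist_torque'])
    if n=='scene': cs=c
    if n=='wrist': cw=c
print(o['tool_pos'],o['tool_rot'],np.array(F).round(2),np.array(T).round(3))
P=cloud(cs);hsv=cv2.cvtColor(cs['img'],cv2.COLOR_RGB2HSV)
m=(P[...,2]>.187)&(P[...,2]<.201)&(P[...,0]>.44)&(P[...,0]<.51)&(hsv[...,0]>8)&(hsv[...,0]<28)&(hsv[...,1]>80)
t=P[m];A=np.polyfit(t[:,1],t[:,2],1);print(len(t),np.median(t,0),'roll',np.degrees(np.arctan(A[0])),np.percentile(t[:,1],[1,99]))
cv2.imwrite('pics/c7.png',cv2.resize(cs['img'][140:280,335:480,::-1],None,fx=4,fy=4,interpolation=cv2.INTER_CUBIC))
P=cloud(cw);m=(P[...,2]>.185)&(P[...,2]<.205)&(P[...,0]>.465)&(P[...,0]<.486)&(P[...,1]>.21);q=P[m];print('rail top wrist',np.percentile(q[:,2],[5,50,95]))
E
```

```text
[0.47618496 0.17152886 0.16537285] [ 1.79984831e+02 -2.44240442e-03  8.86706301e+01] [[-2.51 -2.2   4.07]
 [-2.97 -1.08  4.62]
 [-2.55 -0.88  5.39]
 [-2.84 -0.63  6.65]] [[-0.298  0.677  0.034]
 [-0.378  0.673  0.054]
 [-0.399  0.791  0.045]
 [-0.412  0.784 -0.019]]
610 [0.47825675 0.13650212 0.19486029] roll -0.05608659498752722 [0.03813401 0.3113323 ]
rail top wrist [0.19316144 0.19439833 0.1954499 ]
```

View pics/c7.png

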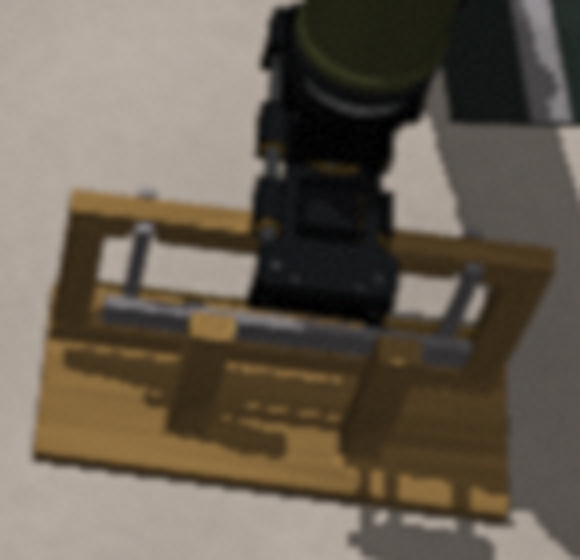

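View pics/wrist7.png

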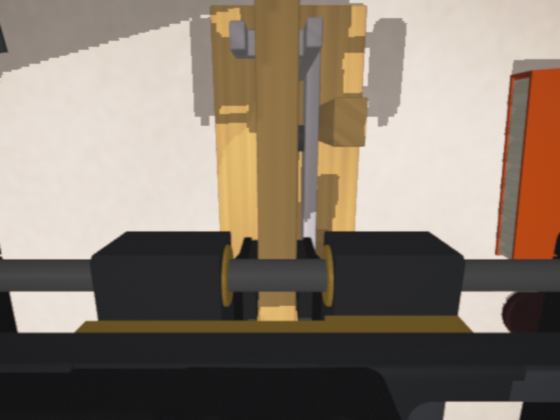

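Both rail ends now sit level between tip and upright. The rail top is at 0.1944, which is seat + 16 mm, so the notches are home. The force creeps up while I hold, so I'll ease it a little.

Call:
{"op": "arm_command", "data": {"targets": [[[0, -0.0005, -0.0004, 0, 0, 0, 1]]]}}

```text
time_s: 13.15
tool_pos: [0.4762, 0.1715, 0.1654]
tool_rot: [179.9, -0.0, 88.7]
force: [1.2, -0.7, -0.2]
grip_width: 0.016
```

Call:
{"op": "arm_command", "data": {"targets": [[[0, 0, 0, 0, 0, 0, 1]]]}}

```text
time_s: 13.25
tool_pos: [0.4762, 0.1715, 0.1654]
tool_rot: [179.9, -0.0, 88.7]
force: [-1.1, -0.6, 1.9]
grip_width: 0.0157
```

Call:
{"op": "arm_command", "data": {"targets": [[[0, 0, 0, 0, 0, 0, 1], [0, 0, 0, 0, 0, 0, 1]]]}}

```text
time_s: 13.45
tool_pos: [0.4762, 0.1715, 0.1654]
tool_rot: [179.9, 0.0, 88.7]
force: [0.8, -0.1, 2.5]
grip_width: 0.0154
```

```bash
python3 -c "
from h import *
o=get_obs();print(o['force'],o['wrist_torque'],o['tool_rot'])"
```

```text
[ 0.7553485  -0.05802552  2.47591086] [-0.2396069  -0.02121236  0.0505297 ] [1.79929066e+02 1.08174650e-03 8.86644111e+01]
```

The vertical reaction is about 5.8 N. The roll moment of about 0.16 N·m puts it roughly 28 mm off centre; a single hook would put it at 95 mm, so both hooks bear. Releasing.

Call:
{"op": "arm_command", "data": {"targets": [[[0, 0, 0, 0, 0, 0, 0.6], [0, 0, 0, 0, 0, 0, 0.2], [0, 0, 0, 0, 0, 0, 0], [0, 0, 0, 0, 0, 0, 0], [0, 0, 0, 0, 0, 0, 0]]]}}

```text
time_s: 13.95
tool_pos: [0.4755, 0.1715, 0.165]
tool_rot: [-180.0, 0.0, 88.7]
force: [-0.1, -0.9, -0.3]
grip_width: 0.0399
```

```bash
python3 - <<'E'
from h import *
c=read_camera('scene')
o=get_obs();print(o['tool_pos'],o['force'],o['grip_width'])
P=cloud(c);hsv=cv2.cvtColor(c['img'],cv2.COLOR_RGB2HSV)
m=(P[...,2]>.187)&(P[...,2]<.201)&(P[...,0]>.44)&(P[...,0]<.51)&(hsv[...,0]>8)&(hsv[...,0]<28)&(hsv[...,1]>80)
t=P[m];A=np.polyfit(t[:,1],t[:,2],1);print(len(t),np.median(t,0),'roll',np.degrees(np.arctan(A[0])),np.percentile(t[:,1],[1,99]))
E
```

```text
[0.47552387 0.17153957 0.16509151] [ 0.47517259 -0.39740691  0.31820269] 0.040974672967010885
608 [0.47792828 0.13251788 0.19479672] roll 0.03720993831734721 [0.03701676 0.31104137]
```

Released: the rail height is unchanged and the frame is level. I'll withdraw straight up.

Call:
{"op": "arm_command", "data": {"targets": [[[0, 0, -0.01, 0, 0, 0, 0], [0, 0, -0.03, 0, 0, 0, 0], [0, 0, -0.06, 0, 0, 0, 0], [0, 0, -0.1, 0, 0, 0, 0], [0, 0, -0.14, 0, 0, 0, 0], [0, 0, -0.16, 0, 0, 0, 0], [0, 0, -0.16, 0, 0, 0, 0], [0, 0, -0.16, 0, 0, 0, 0]]]}}

```text
time_s: 14.8
tool_pos: [0.4756, 0.1715, 0.3255]
tool_rot: [180.0, -0.0, 88.7]
force: [-0.2, 0.3, -0.5]
grip_width: 0.0438
```

```bash
python3 - <<'E'
from h import *
o=get_obs();print(o['tool_pos'],o['force'])
for n in ['scene','top','wrist']:
    c=read_camera(n);save(c,n+'8.png')
    if n=='scene':
        P=cloud(c);hsv=cv2.cvtColor(c['img'],cv2.COLOR_RGB2HSV)
        m=(P[...,2]>.187)&(P[...,2]<.201)&(P[...,0]>.44)&(P[...,0]<.51)&(hsv[...,0]>8)&(hsv[...,0]<28)&(hsv[...,1]>80)
        t=P[m];A=np.polyfit(t[:,1],t[:,2],1);print(len(t),np.median(t,0),'roll',np.degrees(np.arctan(A[0])),np.percentile(t[:,1],[1,99]))
        for k in ['thread_cone','tape_roll','book']: print(k,[np.round(d['position']).tolist() for d in search_frame(k,n)][:1])
        cv2.imwrite('pics/c8.png',cv2.resize(c['img'][140:280,335:480,::-1],None,fx=4,fy=4,interpolation=cv2.INTER_CUBIC))
E
```

```text
[0.47563304 0.17153406 0.32546702] [-0.22180478  0.33752448 -0.54121452]
871 [0.47819941 0.17487302 0.19492031] roll 0.0028455161995435568 [0.03826462 0.3108548 ]
thread_cone [[337.0, 320.0]]
tape_roll [[225.0, 300.0]]
book [[408.0, 338.0]]
```

View pics/c8.png

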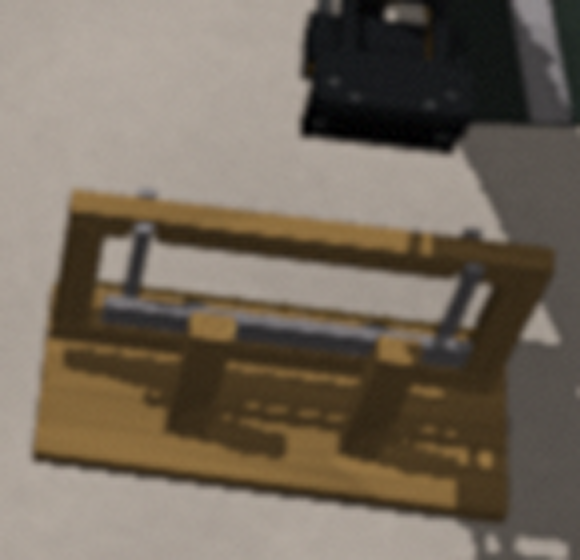

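View pics/wrist8.png

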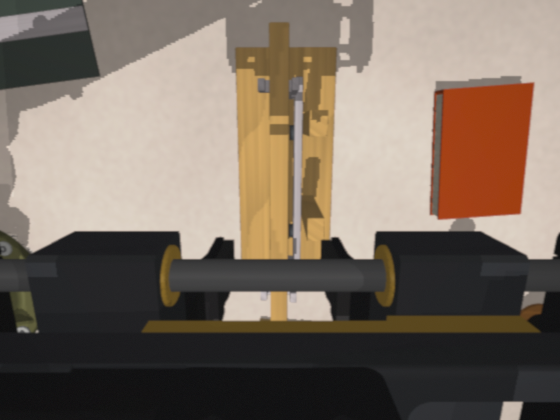

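The frame hangs level, with the rail between tips and uprights at both hooks: crop (145,195–230) and (472,235–270), wrist (263–295,87). The gripper is clear and the bystanders have not moved. Handing in.

```bash
python3 -c "
from cell import *
print(sign_off())"
```

```text
the job is handed in; nothing more can be done
None
```

I lifted the frame out of the wooden rack and hung it on both hooks, then let go and withdrew straight up. I handed in at about 15 s; the hand-in gives no verdict.

- **Seating:** the frame went into the notches without any sideways search and stopped within 0.3 mm of the height where they should be home. The rail top was 16 mm above the measured seats, as it should be.
- **Load before release:** the hooks carried about 6 N. The load centre was roughly 28 mm off the middle by the wrist moment, so both hooks were bearing, the right one somewhat more. The wrist moment is a noisy reading, so that split is approximate.
- **Contact force:** it crept up by several newtons while I held the frame for pictures, to an estimated 10 N. I eased it off before releasing. I saw nothing near the 25 N limit.
- **After release:** the frame's height and position did not change and its roll was about 0°. The gripper was clear, and the thread cone, tape roll and book read within 4 pixels of where they started.

No check failed. The cameras and the arm's own position readings disagreed by about 2 mm in x, which I allowed for.

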